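Zero the slide reader with the reference slide

ROBOT

A 6-joint arm with a two-finger parallel gripper is mounted at the origin on the work surface. World frame = base frame: x ahead of the robot, y to its left, z up, the work surface at z = 0. Lengths are in m, angles in rad, forces in N, time in s.
With the tool pointing down it reaches from about 0.275 to 0.75 m from the base axis. Payload 10.2 kg.
Tool frame: the origin (TCP) lies on the mounting face of the last link; the fingertips stand 166 mm ahead of it and the grasp point (between the pads) lies 147 mm ahead of it; y points along the fingers, z is the direction in which the jaws open and shut, and the axes are right-handed (so a half turn about y gives the same grasp; the last joint's range is limited). The gripper opens to 88 mm and grips with 3 to 60 N. Pads are 18 mm wide; open, the fingers measure 123 mm over their backs; the gripper's body (75 mm by 187 mm) begins 45 mm behind the grasp point.
Start: joints at [1.119, 0.313, 1.498, -0, 1.331, -0.223], TCP at [0.119, 0.511, 0.405] pointing down, gripper open.
Joint ranges: [-2.94, 2.94], [-0.97, 2.17], [0.19, 2.56], [-1.23, 4.37], [0.02, 3.11], [-2.88, 2.88]. Speed limits (rad/s): [2.39, 2.39, 3.01, 3.14, 3.14, 3.14].

INTERFACE

Orientations are given as a unit quaternion [x, y, z, w].
In Python, from station import * gives the robot as it stands. The module is installed in compiled form; this text tells all that it offers.
- The arm moves only by the tool jog_arm, never from a script. Its argument "rows" is a list that holds one entry, the list of rows, each a list of 6 numbers: the shift along the tool's x, y, z as a fraction of full scale, then the turn, a rotation vector about the tool's x, y, z as a fraction of full scale. In form: [[[x, y, z, ax, ay, az], ...]]. A call has 1 to 20 rows; each row is the pose to reach, as a shift and turn from the pose measured when the call began, along the tool's axes at that moment; what a row does not reach only later rows make up. Full scale, the value 1, is 0.3 m for a shift and 2 rad for a turn. A row lasts 1/10 s, in which the tool goes at most 50 mm and 8.59 degrees, less where a joint would pass 70% of its speed; a pose out of reach is approached as far as the arm can. A call with a number of a shift or a turn outside -1 to 1 is refused whole. A call with a gripper value outside its range is refused whole. "hand" is the opening, from 0 (shut) to 1 (fully open), set as the call begins (left out, the last holds). The fingers move at their own pace and stop on an object; "newtons" is the grip in N (left out, the last holds). Time passes only in rows, so rows that repeat a pose let the fingers close. It gives the time, the measured TCP pose, the force and the opening at its end, in the units of the state.
- state(): the state, without advancing time (a new reading comes with each control period).
- camera(name): name is "scene" or "top" or "wrist"; returns the picture (384x512x3 uint8, red, green, blue); there is no depth.
- calibration(name): a dict with "fx", "fy", "cx", "cy" (pixels), "rvec" (rotation vector, rad) and "tvec" (3), from world to camera coordinates, as OpenCV has them; the wrist camera has in their place "T_tool_cam" (4x4, takes a point from camera to tool coordinates, whose origin is the TCP and whose axes are the tool frame's). Camera axes: x right, y down, z forward; pixel columns grow to the right and rows downward; lengths in m; the calibration is good to about 2 mm. A picture is of the moment at which its call begins: read the wrist's pose just before it. calibration takes no time and is no camera call.
- hand_in(): hands the job in, once; it reports no verdict.
Trained networks look in the newest picture that a camera, given by its name, has taken for a name from the list of things; names that differ only in an ending like _2 or _b are one class to them, and where a whole thing is asked for, a point or a joint stands for the part that bears it (a point fixed in the world has none). Each returns a list of dicts, best first, with "conf" (0 to 1); they miss things now and then, are a little off and sometimes report something else, mostly with a low value. They report only what shows in the picture. A call takes as long as a camera call. They do not tell look-alikes from the thing itself.
- spot_in(label, camera): "at" ([x, y, z] in m, in world coordinates, good to about 4 mm: the middle of the surface that is visible of it).
- masks_of(label, camera): "region" (384x512 bool, what is visible of it).
The state is a dict: "t": time; "q": joint angles; "joint_vel": joint speeds; "joint_efforts": joint torques, N m; "ee_pos": TCP position; "tcp_rot": TCP orientation; "force": force on the tool from outside, world axes, zero at the start; "torque": the same for the moment, N m; "finger_gap": finger opening in m.
Only numpy, scipy, OpenCV 4.12 (cv2) and the standard library are available. Lean on these libraries where they do the work, as an engineer would, in place of code of your own. Each camera call takes 0.05 s, during which the arm holds its last target.

TASK

Zero the slide reader: press the green, then the yellow, then the blue key fully down, one at a time, without pressing the red one. Then pick up the white reference slide by its orange grip, tilt it to match the reader's sloped black face, centre it squarely between the yellow corner marks and push it flush against the face so that the face gives about 5 mm on its spring; finish while still holding it there in the gripper, pushed in and still. Leave the rack, the bottle and the pot alone.

Things in the scene. Friction and masses are not known exactly. Their poses are not given: they have to be found in the camera images.
- green (a joint): the green spring key of the keypad: round cap 28 mm across, pressed straight down. Value 0 = up, 0.006 m = fully down (takes about 5 N); it counts as pressed from 0.004 and springs back when let go. Which key sits where on the keypad varies
- green_top (a point): centre of the top of the green key's cap when up (about 34 mm above the table); neighbouring keys are 54 mm away; z up
- yellow (a joint): the yellow spring key of the keypad: round cap 28 mm across, pressed straight down. Value 0 = up, 0.006 m = fully down (takes about 5 N); it counts as pressed from 0.004 and springs back when let go. Which key sits where on the keypad varies
- yellow_top (a point): centre of the top of the yellow key's cap when up (about 34 mm above the table); neighbouring keys are 54 mm away; z up
- blue (a joint): the blue spring key of the keypad: round cap 28 mm across, pressed straight down. Value 0 = up, 0.006 m = fully down (takes about 5 N); it counts as pressed from 0.004 and springs back when let go. Which key sits where on the keypad varies
- blue_top (a point): centre of the top of the blue key's cap when up (about 34 mm above the table); neighbouring keys are 54 mm away; z up
- red (a joint): the red spring key of the keypad: round cap 28 mm across, pressed straight down. Value 0 = up, 0.006 m = fully down (takes about 5 N); it counts as pressed from 0.004 and springs back when let go. Which key sits where on the keypad varies
- red_top (a point): centre of the top of the red key's cap when up (about 34 mm above the table); neighbouring keys are 54 mm away; z up
- slide_grip (a point): centre of the reference slide's upright orange grip tab, 25 mm above the slide's underside. The tab is 30 mm long (x), 14 mm thick (y), from 6 to 44 mm above the underside. z points out of the slide's back along the tab; y crosses the tab's thickness, the direction to pinch. About 80 g
- slide_face (a point): centre of the reference slide's flat underside, the face that goes against the reader; same axes as slide_grip
- slide: the whole reference slide: rigid white plate 60 (x) x 50 (y) x 6 mm with the tab in the middle of its back; origin at the centre of its underside. It starts flat on a rubber pad 4 mm thick on the table
- head: the reader's tilting head with its sprung face, on a very stiff hinge between two white cheeks; the slope differs each time (about 17 to 34 degrees, face looking up and towards the robot) and does not give under hand forces. Origin on the hinge axis, 110 mm above the table; z is the face's outward normal
- window (a point): centre of the outer surface of the reader's sloped black face (90 mm up the slope x 80 mm wide), at its round blue-rimmed window; yellow corner marks outline where the slide goes. z is the outward normal, x points up the slope (away from the robot), y along the level width. It moves in with the face
- face (a joint): how far the black face is pushed in along its normal against its spring, m: 0 = out, 0.010 = at its stop; 1.5 N per mm, so 5 mm is about 7.5 N
- rack_mid (a point): blue rack with capped tubes, 60 x 150 mm, 88 mm tall, loose; point in its middle 40 mm up. Leave alone
- reagent_mid (a point): amber reagent bottle, 52 mm across, 110 mm tall, loose; point 55 mm up. Leave alone
- cup_mid (a point): small specimen pot with an orange lid, 50 mm across, 50 mm tall, loose; point 25 mm up. Leave alone
Mind the look-alikes: they are no part of the job. Leave any pink look-alike of the slide alone.

How it is judged:
On the way, in this order (a step that is already met when the one before it is completed fails the run):
1. the green key is pressed on its own (value of joint green above 0.004 m and value of joint each of yellow, blue, red below 0.0015 m), for 0.02 s.
2. the yellow key is pressed on its own (value of joint yellow above 0.004 m and value of joint each of green, blue, red below 0.0015 m), for 0.02 s.
3. the blue key is pressed on its own (value of joint blue above 0.004 m and value of joint each of green, yellow, red below 0.0015 m), for 0.02 s.
4. the slide is lifted in the gripper (distance of slide_grip from where it was at the start of the episode above 0.03 m and height (world z) of slide_grip above 0.055 m and contact force between the fingers and slide above 1 N), for 0.2 s.
At the end, for the whole second after the job is handed in: gripper still holds the slide flush on the face: tilt within 0.05 rad, square within 0.2 rad, centred within 8 mm, under 2.5 mm off the surface, over 2 N on the face, face pushed in 2.5 to 8.5 mm; keys up; bystanders within 30 mm of start (angle between the z axis of slide_face and the z axis of window, either way round below 0.05 rad and angle between the x axis of slide_face and the x axis of window, either way round below 0.2 rad and distance between slide_face and window below 0.008 m and z of slide_face in the frame of window below 0.0025 m and value of joint face between 0.0025 and 0.0085 m and contact force between slide and head above 2 N and contact force between the fingers and slide above 1 N and height (world z) of slide_grip above 0.09 m and linear speed of slide below 0.02 m/s and value of joint each of green, yellow, blue, red below 0.0015 m and distance of each of rack_mid, reagent_mid, cup_mid from where it was at the start of the episode below 0.03 m); the arm keeps its last pose, push and grip.
It fails at once if the red key is pressed (value of joint red above 0.003 m).
It fails at once if the tube rack is knocked (distance of rack_mid from where it was at the start of the episode above 0.03 m or angle between rack_mid's own z axis and vertical above 0.5 rad).
It fails at once if the reagent bottle is knocked (distance of reagent_mid from where it was at the start of the episode above 0.03 m or angle between reagent_mid's own z axis and vertical above 0.5 rad).
It fails at once if the specimen pot is knocked (distance of cup_mid from where it was at the start of the episode above 0.03 m or angle between cup_mid's own z axis and vertical above 0.5 rad).
It also fails if it takes over 58 s, if anything falls off the work surface, if the arm or the gripper's body presses on something with over 40 N, if the wrist force passes 120 N, or if a joint passes its speed limit or range.

## Working session

There is one attempt and no reset: what is moved stays moved. The work goes in short steps, Python scripts to look and compute and a tool call to move; the robot and the scene stay as the last step left them, time stands still between calls to the robot, and variables do not carry over. Pictures are saved under pics/ and viewed, and the job is handed in when it is done.

Besides the shell and the picture viewer there is one more tool, called after "Call:" as a command line: name --argument value ..., lists and objects as JSON in quotes. jog_arm: Moves the arm, as the interface text tells. Its arguments: {"type":"object","properties":{"rows":{"type":"array","items":{"type":"array","items":{"type":"array","items":{"type":"number"}}}},"hand":{"type":"number"},"newtons":{"type":"number"}},"required":["rows"]}

```bash
mkdir -p pics; ls
python3 - <<'E'
from station import *
import cv2
s=state();print(s)
for c in ["scene","top","wrist"]:
    im=camera(c);cv2.imwrite(f"pics/{c}0.png",im[:,:,::-1]);print(c,calibration(c))
for l in ["green_top","yellow_top","blue_top","red_top","slide_grip","slide","window","head","rack_mid","reagent_mid","cup_mid"]:
    for c in ["scene","top"]:
        print(l,c,[(d["at"],d["conf"]) for d in spot_in(l,c)][:3])
print(state()["t"])
E
```

```text
pics
{'t': 0.0, 'q': array([ 1.11864139e+00,  3.13418105e-01,  1.49847837e+00,  3.52604891e-06,
        1.33098693e+00, -2.23446623e-01]), 'joint_vel': array([-0.00033943, -0.00220152, -0.00052487,  0.00102029,  0.00116509,
       -0.00034067]), 'joint_efforts': array([-7.07133859e-05, -4.02219057e+01, -2.52271414e+01,  6.94446336e-02,
        3.53300606e-02, -1.02916879e-04]), 'ee_pos': array([0.11903997, 0.5112729 , 0.40416171]), 'tcp_rot': array([ 0.70291842, -0.08083714,  0.08053238, -0.70205811]), 'force': array([-1.00828945,  0.28780602,  0.02785131]), 'torque': array([-0.00772252, -0.01308258,  0.01143683]), 'finger_gap': 0.08811558657148073}
scene {'fx': 403.3909576843125, 'fy': 403.3909576843125, 'cx': 255.26809980906404, 'cy': 197.05136936555223, 'rvec': array([ 1.9787546 ,  1.73150847, -0.53592572]), 'tvec': array([-0.0782421 , -0.41036973,  1.21974945])}
top {'fx': 447.8802133393336, 'fy': 447.8802133393336, 'cx': 246.09126182065327, 'cy': 192.06717579840563, 'rvec': array([ 2.13315522, -2.12845177,  0.14355238]), 'tvec': array([0.00398532, 0.57866356, 0.98092658])}
wrist
[... 1255 characters left out ...]
, ([0.3826, 0.0476, 0.0082], 0.68)]
slide top [([0.3736, 0.047, 0.0056], 0.98), ([0.4113, -0.1086, 0.0029], 0.87), ([0.5294, -0.1134, 0.006], 0.82)]
window scene [([0.5845, 0.2862, 0.1277], 0.73), ([0.4345, 0.1854, 0.0426], 0.44)]
window top [([0.5807, 0.2886, 0.13], 0.7), ([0.4913, -0.257, 0.0336], 0.39)]
head scene [([0.6127, 0.2846, 0.1169], 0.92)]
head top [([0.5898, 0.2831, 0.1225], 0.66)]
rack_mid scene [([0.7238, -0.0131, 0.0413], 0.95)]
rack_mid top [([0.7072, -0.0093, 0.039], 0.88)]
reagent_mid scene [([0.7434, -0.2523, 0.0707], 0.85)]
reagent_mid top [([0.7276, -0.2532, 0.074], 0.64)]
cup_mid scene [([0.4306, 0.1881, 0.0418], 0.59)]
cup_mid top [([0.4179, 0.18, 0.0526], 0.83)]
1.25
```

View pics/scene0.png

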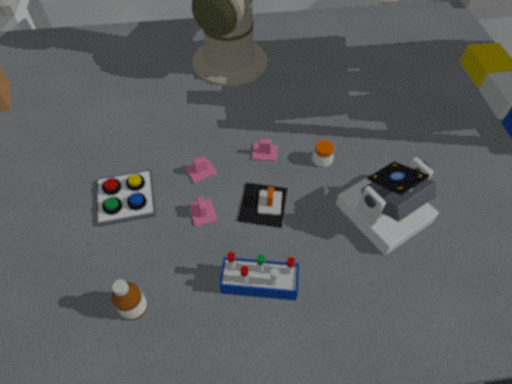

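View pics/top0.png

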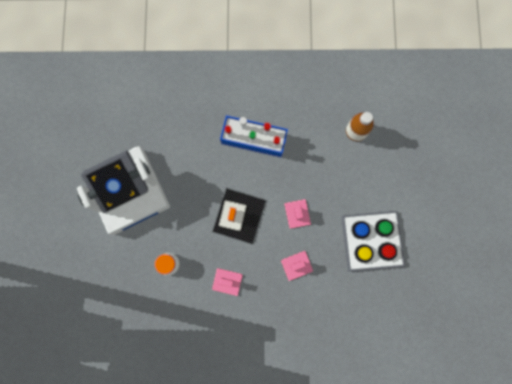

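View pics/wrist0.png

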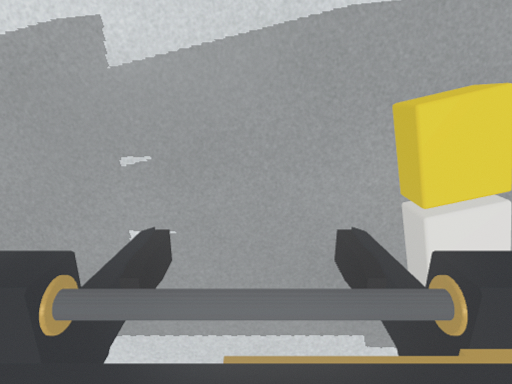

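The scene camera shows the keypad (red 111,185; yellow 135,181; green 112,205; blue 137,200), the real slide with its orange tab on a black pad (270,200), the reader (398,178) and three pink decoys. The top view agrees: blue (361,229), green (385,227), yellow (364,254), red (388,251), slide (235,215), window (114,186). Next I'll triangulate from these.

```bash
cat > h.py <<'E'
import numpy as np, cv2
from scipy.spatial.transform import Rotation as R
from station import *
def cal(c, s=None):
    k=calibration(c); K=np.array([[k['fx'],0,k['cx']],[0,k['fy'],k['cy']],[0,0,1.]])
    if c=='wrist':
        T=np.eye(4);T[:3,:3]=R.from_quat(s['tcp_rot']).as_matrix();T[:3,3]=s['ee_pos']
        M=np.linalg.inv(T@k['T_tool_cam'])
    else:
        M=np.eye(4);M[:3,:3]=cv2.Rodrigues(k['rvec'])[0];M[:3,3]=k['tvec']
    return K,M
def onz(KM,px,z):
    K,M=KM; Mi=np.linalg.inv(M); d=Mi[:3,:3]@np.linalg.inv(K)@np.array([px[0],px[1],1.]); o=Mi[:3,3]
    return o+d*(z-o[2])/d[2]
def proj(KM,p):
    K,M=KM;p=np.asarray(p);c=M[:3,:3]@p+M[:3,3];u=K@c;return u[:2]/u[2]
def tri(KMa,a,KMb,b):
    X=cv2.triangulatePoints(KMa[0]@KMa[1][:3],KMb[0]@KMb[1][:3],np.array(a,float).reshape(2,1),np.array(b,float).reshape(2,1));X=(X[:3]/X[3])[:,0]
    return X,np.linalg.norm(proj(KMa,X)-a),np.linalg.norm(proj(KMb,X)-b)
def blobs(im,h0,h1,smin,vmin,amin=15,roi=None):
    hsv=cv2.cvtColor(im,cv2.COLOR_BGR2HSV)
    m=((hsv[...,0]>=h0)&(hsv[...,0]<=h1)&(hsv[...,1]>smin)&(hsv[...,2]>vmin)).astype(np.uint8)
    if roi is not None:
        z=np.zeros_like(m);x0,y0,x1,y1=roi;z[y0:y1,x0:x1]=1;m=m*z
    n,l,st,ce=cv2.connectedComponentsWithStats(m)
    return [(ce[i].round(1),st[i,4]) for i in range(1,n) if st[i,4]>=amin]
E
python3 - <<'E'
from h import *
S=cal('scene');T=cal('top')
a=cv2.imread('pics/scene0.png');b=cv2.imread('pics/top0.png')
rs=(90,165,165,225);rt=(340,208,410,275)
for n,h0,h1 in [('green',45,85),('yellow',20,35),('blue',100,125),('red',0,6)]:
    x=blobs(a,h0,h1,120,60,roi=rs);y=blobs(b,h0,h1,120,60,roi=rt)
    print(n,x,y)
    for p in x: print('  s',onz(S,p[0],.034))
    for p in y: print('  t',onz(T,p[0],.034))
    if x and y: print(tri(S,x[0][0],T,y[0][0]))
print('tab',blobs(a,5,18,150,80,5,(255,180,290,220)),blobs(b,5,18,150,80,5,(215,195,260,235)))
print('marks',blobs(a,18,38,80,80,2,(360,150,440,210)),blobs(b,18,38,80,80,2,(75,145,155,215)))
print('win',blobs(a,95,125,80,80,5,(360,150,440,210)),blobs(b,95,125,80,80,5,(85,165,140,205)))
for n,i,r in [('s',a,(240,140,450,250)),('t',b,(70,140,270,250))]:
    x0,y0,x1,y1=r;cv2.imwrite(f'pics/crop_{n}.png',cv2.resize(i[y0:y1,x0:x1],None,fx=3.8,fy=3.8,interpolation=cv2.INTER_CUBIC))
E
```

```text
green [(array([111. , 203.2]), np.int32(128))] [(array([384.9, 227.2]), np.int32(161))]
  s [ 0.50382947 -0.30804801  0.034     ]
  t [ 0.49973497 -0.31043164  0.034     ]
(array([ 0.50002864, -0.31088975,  0.0289813 ]), np.float64(0.5446468861342083), np.float64(0.43279821260254836))
yellow [(array([134.4, 180.1]), np.int32(134))] [(array([364.2, 253. ]), np.int32(180))]
  s [ 0.44627741 -0.25961631  0.034     ]
  t [ 0.44144039 -0.2614789   0.034     ]
(array([ 0.4415093 , -0.26208767,  0.02820311]), np.float64(0.41513236875103254), np.float64(0.34464920866997506))
blue [(array([135.7, 199. ]), np.int32(134))] [(array([361.2, 229.5]), np.int32(171))]
  s [ 0.49956964 -0.25497631  0.034     ]
  t [ 0.49438591 -0.25664197  0.034     ]
(array([ 0.49480549, -0.25745393,  0.02760799]), np.float64(0.3785417535675588), np.float64(0.30164478455959864))
red [(array([110.5, 184. ]), np.int32(103))] [(array([388.2, 251. ]), np.int32(161))]
  s [ 0.45047162 -0.31268217  0.034     ]
  t [ 0.44609298 -0.31547091  0.034     ]
(array([ 0.44611049, -0.31583694,  0.02877818]), np.float64(0.6212206492391429), np.float64(0.5145600712400261))
tab [(array([270. , 194.5]), np.int32(94))] [(array([231.7, 214. ]), np.int32(64))]
marks [(array([374.7, 175.7]), np.int32(3)), (array([419.8, 175.4]), np.int32(5))] [(array([117.4, 166.4]), np.int32(14)), (array([ 93.3, 177.7]), np.int32(16)), (array([132. , 193.5]), np.int32(10)), (array([108.7, 204. ]), np.int32(11))]
win [(array([397. , 175.6]), np.int32(102))] [(array([112.9, 185.4]), np.int32(182))]
```

```bash
cat >> h.py <<'E'
def goto(p,Rm=None):
    s=state(); R0=R.from_quat(s['tcp_rot']); Rt=R0 if Rm is None else R.from_matrix(Rm)
    d=R0.inv().apply(np.asarray(p)-s['ee_pos'])/0.3; w=(R0.inv()*Rt).as_rotvec()/2
    n=max(np.linalg.norm(d)*.3/.05,np.degrees(np.linalg.norm(w)*2)/8.59)
    print('t',round(s['t'],2),'row',d.round(4).tolist(),w.round(4).tolist(),'minrows',round(n,1))
def down(yaw):  # tool x axis at world yaw, tool y down
    x=np.array([np.cos(yaw),np.sin(yaw),0]);y=np.array([0,0,-1.]);return np.c_[x,y,np.cross(x,y)]
E
python3 - <<'E'
from h import *
s=state();m=R.from_quat(s['tcp_rot']).as_matrix();print(m.round(3))
S=cal('scene');T=cal('top')
print('window',tri(S,[397,175.6],T,[112.9,185.4]), )
# tab
print('tab',onz(T,[231.7,214],.045),onz(S,[270,194.5],.029))
E
```

```text
[[ 0.974  0.     0.227]
 [-0.227 -0.     0.974]
 [ 0.    -1.    -0.   ]]
window (array([0.57964588, 0.28601998, 0.12960782]), np.float64(0.20310542274712864), np.float64(0.1591467714516623))
tab [0.52814232 0.03782331 0.045     ] [0.52271337 0.04112166 0.029     ]
```

View pics/crop_s.png

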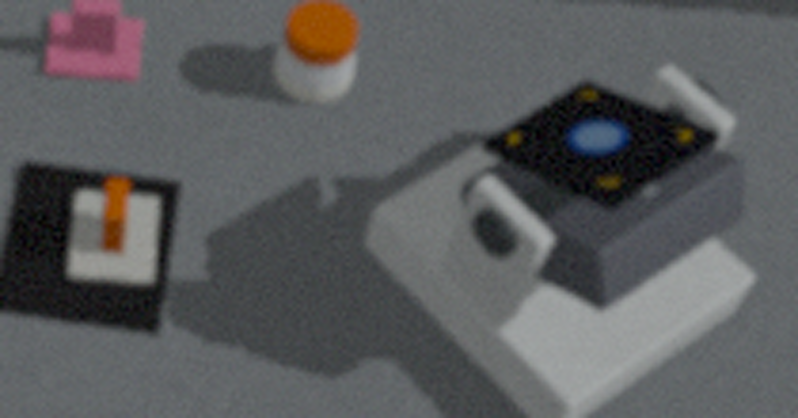

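View pics/crop_t.png

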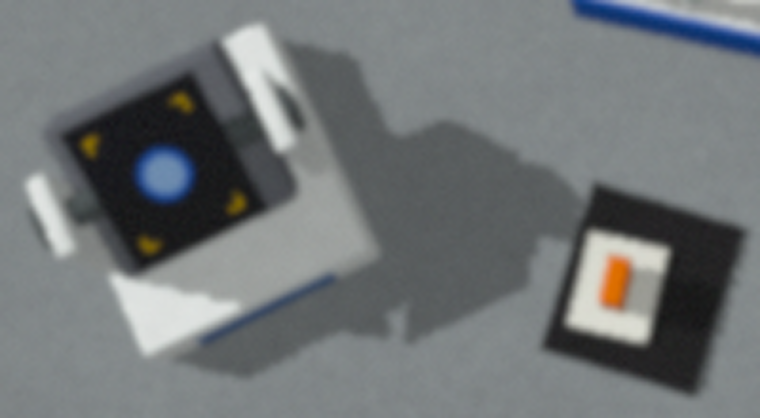

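Run:
```python
from h import *
goto([.50,.37,.40],down(np.radians(27)))
goto([.58,.286,.39],down(np.radians(27)))
```

```text
t 1.25 row [1.3435, 0.0158, -0.1709] [0.0, -0.35, 0.0] minrows 8.1
t 1.25 row [1.6667, 0.0491, -0.3831] [0.0, -0.35, 0.0] minrows 10.3
```

Call:
jog_arm --rows '[[[0.95,0.03,-0.22,0,-0.35,0],[0.95,0.03,-0.22,0,-0.35,0],[0.95,0.03,-0.22,0,-0.35,0],[0.95,0.03,-0.22,0,-0.35,0],[0.95,0.03,-0.22,0,-0.35,0],[0.95,0.03,-0.22,0,-0.35,0],[0.95,0.03,-0.22,0,-0.35,0]]]' --hand 0

```text
t: 1.95
ee_pos: [0.3847, 0.3804, 0.3954]
tcp_rot: [0.688, 0.164, -0.164, -0.688]
force: [-0.4, 0.1, 0.2]
finger_gap: 0.0343
```

Run:
```python
from h import *
s=state();print(s['t'],s['ee_pos'],s['joint_vel'].round(2))
im=camera('wrist');cv2.imwrite('pics/w1.png',im[:,:,::-1]);np.savez('w1.npz',p=s['ee_pos'],q=s['tcp_rot'])
goto([.58,.286,.39],down(np.radians(27)))
```

```text
1.95 [0.38474854 0.38037561 0.39539793] [-0.27  0.12 -0.15  0.02  0.04 -0.25]
t 2.0 row [0.4373, 0.018, -0.5716] [0.0005, -0.002, 0.0001] minrows 4.3
```

View pics/w1.png

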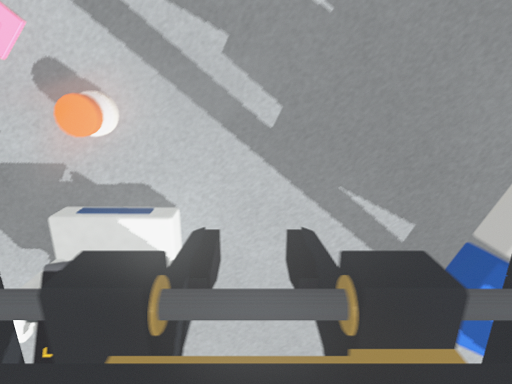

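Call:
jog_arm --rows '[[[0.5,0.02,-0.57,0,0,0],[0.5,0.02,-0.57,0,0,0],[0.5,0.02,-0.57,0,0,0],[0.5,0.02,-0.57,0,0,0],[0.5,0.02,-0.57,0,0,0],[0.5,0.02,-0.57,0,0,0],[0.5,0.02,-0.57,0,0,0]]]'

```text
t: 2.7
ee_pos: [0.5964, 0.2952, 0.3889]
tcp_rot: [0.688, 0.163, -0.164, -0.688]
force: [0.3, -0.1, 0.1]
finger_gap: 0.0003
```

Run:
```python
from h import *
s=state();print(s['t'],s['ee_pos'],s['joint_vel'].round(2))
im=camera('wrist');cv2.imwrite('pics/w2.png',im[:,:,::-1]);np.savez('w2.npz',p=s['ee_pos'],q=s['tcp_rot'])
```

```text
2.7 [0.59638724 0.29520749 0.38894079] [ 0.03 -0.03  0.02  0.   -0.   -0.  ]
```

View pics/w2.png

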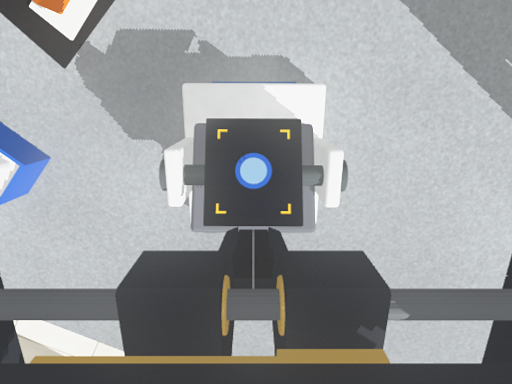

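Run:
```python
from h import *
im=cv2.imread('pics/w2.png')
cv2.imwrite('pics/w2c.png',cv2.resize(im[105:240,190:320],None,fx=4.4,fy=4.4,interpolation=cv2.INTER_CUBIC))
hsv=cv2.cvtColor(im,cv2.COLOR_BGR2HSV)
print(blobs(im,18,38,80,80,3,(190,105,320,240)))
print(blobs(im,95,125,80,80,20,(190,105,320,240)))
```

```text
[(array([220.4, 132.2]), np.int32(60)), (array([285.6, 132.2]), np.int32(59)), (array([219. , 209.7]), np.int32(60)), (array([286.8, 209.9]), np.int32(60))]
[(array([253.2, 170.8]), np.int32(589))]
```

View pics/w2c.png

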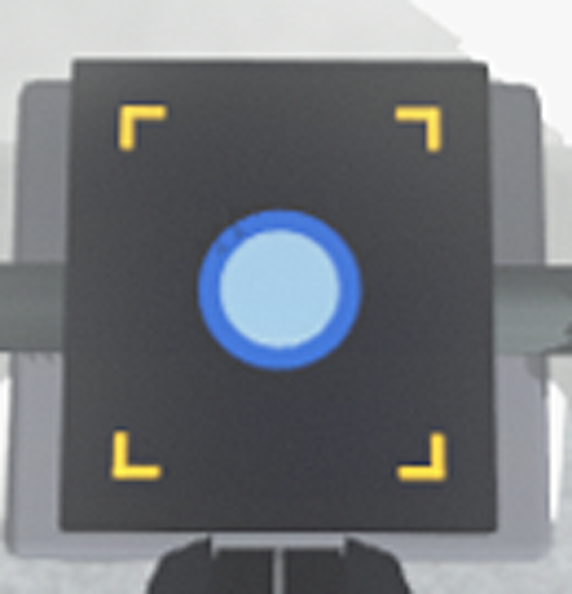

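```bash
cat > pnp.py <<'E'
from h import *
def face_pnp(KM,px,dx=90,dy=80):
    # px order: TL,TR,BR,BL in image; image down = +x (up slope)
    K,M=KM;Mi=np.linalg.inv(M)
    # world y (left) -> in image? derive: tool z = +image x
    obj=np.array([[-dx/2,-1*dy/2,0],[-dx/2,dy/2,0],[dx/2,dy/2,0],[dx/2,-dy/2,0]])/1000. # frame: x up slope, y=image right
    n,rv,tv,er=cv2.solvePnPGeneric(obj,np.array(px,float),K,None,flags=cv2.SOLVEPNP_IPPE)
    for r,t,e in zip(rv,tv,er):
        Rw=Mi[:3,:3]@cv2.Rodrigues(r)[0];c=Mi[:3,:3]@t[:,0]+Mi[:3,3]
        nrm=Rw[:,2]*np.sign(Rw[2,2]);
        print('c',c.round(4),'n',nrm.round(3),'slope',np.degrees(np.arccos(nrm[2])).round(2),'nyaw',np.degrees(np.arctan2(-nrm[1],-nrm[0])).round(1),'xyaw',np.degrees(np.arctan2(Rw[1,0],Rw[0,0])).round(1),'err',e)
E
python3 - <<'E'
from pnp import *
d=np.load('w2.npz');s=dict(ee_pos=d['p'],tcp_rot=d['q']);W=cal('wrist',s)
c=np.array([[73,60],[488,64],[496,531],[61,531]])/4.4+[190,105]-.4
face_pnp(W,c)
m=[[220.4,132.2],[285.6,132.2],[286.8,209.9],[219,209.7]]
for k in (56,57,58,60): face_pnp(W,m,k,k-10)
T=cal('top');S=cal('scene')
mt=[[132,193.5],[108.7,204],[93.3,177.7],[117.4,166.4]]
print([np.round(onz(W,[253.2,170.8],.13),4)])
P=[tri(W,a,T,b) for a,b in zip(m,[mt[0],mt[1],mt[2],mt[3]])];print(P)
P2=[tri(W,a,T,b) for a,b in zip(m,[mt[1],mt[0],mt[3],mt[2]])];print(P2)
print(tri(W,[253.2,170.8],T,[112.9,185.4]),tri(W,[253.2,170.8],S,[397,175.6]))
E
```

```text
c [0.58   0.2871 0.126 ] n [-0.38  -0.187  0.906] slope 25.03 nyaw 26.2 xyaw 26.5 err [0.16148823]
c [0.5827 0.2884 0.1275] n [-0.02  -0.018  1.   ] slope 1.53 nyaw 41.4 xyaw 26.5 err [2.45486808]
c [0.5712 0.2825 0.166 ] n [-0.448 -0.225  0.865] slope 30.11 nyaw 26.6 xyaw 26.7 err [0.26477764]
c [0.5729 0.2833 0.1671] n [0.059 0.029 0.998] slope 3.79 nyaw -153.9 xyaw 26.7 err [1.57982059]
c [0.5721 0.2829 0.1616] n [-0.439 -0.22   0.871] slope 29.38 nyaw 26.6 xyaw 26.7 err [0.22338274]
c [0.5738 0.2838 0.1627] n [0.048 0.023 0.999] slope 3.06 nyaw -154.1 xyaw 26.7 err [1.53726341]
c [0.5731 0.2834 0.1572] n [-0.428 -0.215  0.878] slope 28.64 nyaw 26.6 xyaw 26.7 err [0.18214178]
c [0.5747 0.2842 0.1582] n [0.037 0.018 0.999] slope 2.32 nyaw -154.3 xyaw 26.7 err [1.49468171]
c [0.575  0.2844 0.1484] n [-0.408 -0.204  0.89 ] slope 27.13 nyaw 26.6 xyaw 26.7 err [0.100575]
c [0.5765 0.2852 0.1493] n [0.013 0.006 1.   ] slope 0.82 nyaw -156.4 xyaw 26.7 err [1.40880296]
[array([0.5793, 0.2868, 0.13  ])]
[(array([0.56506004, 0.24900061, 0.1126958 ]), np.float64(0.6514040483032346), np.float
[... 339 characters left out ...]
oat64(0.0820706566921507))]
[(array([0.53190402, 0.25503539, 0.24447441]), np.float64(37.31825512422904), np.float64(3.721429422211756)), (array([ 0.57449926,  0.29834613, -0.03151165]), np.float64(25.71940549954764), np.float64(6.2444281242775155)), (array([ 0.76896272,  0.49345915, -0.52787214]), np.float64(6.340923502611417), np.float64(2.4530181088136773)), (array([0.56439593, 0.2683952 , 0.28859386]), np.float64(13.931186200541218), np.float64(1.0273326012109902))]
(array([0.58044748, 0.28737751, 0.1244292 ]), np.float64(0.03231318789754258), np.float64(0.005753676112165326)) (array([0.5793964 , 0.28673082, 0.12921917]), np.float64(0.18897335634942675), np.float64(0.040928702454553344))
```

```bash
cat >> h.py <<'E'
def tilted(yaw,a):
    f=np.array([np.cos(yaw),np.sin(yaw),0]);u=np.array([0,0,1.])
    x=np.cos(a)*f+np.sin(a)*u;y=np.sin(a)*f-np.cos(a)*u;return np.c_[x,y,np.cross(x,y)]
E
python3 - <<'E'
from h import *
goto([.439,.2165,.321],tilted(np.radians(26.5),np.radians(45)))
E
```

```text
t 2.75 row [-0.5855, 0.2281, 0.0004] [-0.0008, 0.0027, -0.3928] minrows 5.2
```

Call:
jog_arm --rows '[[[-0.3,0.1,0,0,0,-0.1],[-0.585,0.228,0,0,0.003,-0.393],[-0.585,0.228,0,0,0.003,-0.393],[-0.585,0.228,0,0,0.003,-0.393],[-0.585,0.228,0,0,0.003,-0.393],[-0.585,0.228,0,0,0.003,-0.393],[-0.585,0.228,0,0,0.003,-0.393],[-0.585,0.228,0,0,0.003,-0.393]]]'

```text
t: 3.55
ee_pos: [0.4378, 0.2172, 0.3215]
tcp_rot: [-0.573, -0.413, -0.114, 0.699]
force: [-1.2, -0.1, -0.3]
finger_gap: 0.0004
```

Run:
```python
from h import *
s=state();print(s['t'],s['q'],s['ee_pos'],s['joint_vel'].round(2))
im=camera('wrist');cv2.imwrite('pics/w3.png',im[:,:,::-1]);np.savez('w3.npz',p=s['ee_pos'],q=s['tcp_rot'])
im=cv2.imread('pics/w3.png')
print(blobs(im,18,38,80,80,3))
print(blobs(im,95,125,80,80,20))
```

```text
3.55 [ 0.18630743  0.23527248  1.9101061   0.71919525  0.30114138 -2.46467245] [0.43784101 0.21715813 0.32150519] [-0.    0.01 -0.02 -0.07  0.03  0.06]
[(array([212. , 126.5]), np.int32(75)), (array([288.9, 126.7]), np.int32(78)), (array([218.3, 198.1]), np.int32(52)), (array([283., 198.]), np.int32(59)), (array([224.6, 305.3]), np.int32(338)), (array([281., 305.]), np.int32(349)), (array([239., 358.]), np.int32(3470))]
[(array([ 0.9, 76.8]), np.int32(71)), (array([250.6, 164. ]), np.int32(843))]
```

View pics/w3.png

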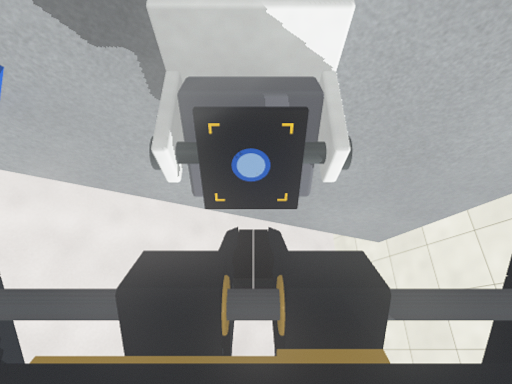

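Run:
```python
from h import *
from pnp import *
from scipy.optimize import least_squares
Ws=[]
for i in (2,3):
    d=np.load(f'w{i}.npz');Ws.append(cal('wrist',dict(ee_pos=d['p'],tcp_rot=d['q'])))
m2=np.array([[220.4,132.2],[285.6,132.2],[286.8,209.9],[219,209.7],[253.2,170.8]])
m3=np.array([[212,126.5],[288.9,126.7],[283,198],[218.3,198.1],[250.6,164]])
mt=np.array([[132,193.5],[108.7,204],[93.3,177.7],[117.4,166.4],[112.9,185.4]])
ms=np.array([[374.7,175.7],[419.8,175.4]])
im=cv2.imread('pics/w3.png')
cv2.imwrite('pics/w3c.png',cv2.resize(im[95:220,180:320],None,fx=4.4,fy=4.4,interpolation=cv2.INTER_CUBIC))
def pts(p):
    Rm=tilted(p[3],p[4]);x=Rm[:,0];yy=Rm[:,2]
    return np.array([p[:3]+a*p[5]*x+b*p[6]*yy for a,b in ((-1,-1),(-1,1),(1,1),(1,-1),(0,0))])
def fit(views,label,fix=None):
    def f(p):
        P=pts(p);r=[]
        for KM,m,w in views: r+=[w*(proj(KM,a)-b) for a,b in zip(P,m)]
        return np.concatenate(r)
    r=least_squares(f,[.58,.287,.127,.46,.43,.028,.023])
    p=r.x;print(label,p[:3].round(4),np.degrees(p[3:5]).round(2),p[5:].round(4),'rms',np.sqrt(np.mean(r.fun**2)).round(2))
T=cal('top')
fit([(Ws[0],m2,1),(Ws[1],m3,1)],'w2w3')
fit([(Ws[0],m2,1),(Ws[1],m3,1),(T,mt,1)],'all')
fit([(Ws[1],m3,1),(T,mt,1)],'w3 top')
fit([(Ws[0],m2,1),(T,mt,1)],'w2 top')
```

```text
w2w3 [0.5804 0.287  0.128 ] [26.53 25.03] [0.0325 0.0273] rms 0.31
all [0.5803 0.2869 0.1281] [26.48 25.07] [0.0325 0.0273] rms 0.35
w3 top [0.5794 0.2863 0.1288] [26.27 25.17] [0.0323 0.0272] rms 0.32
w2 top [0.5809 0.2873 0.1253] [26.56 24.77] [0.0328 0.0276] rms 0.29
```

View pics/w3c.png

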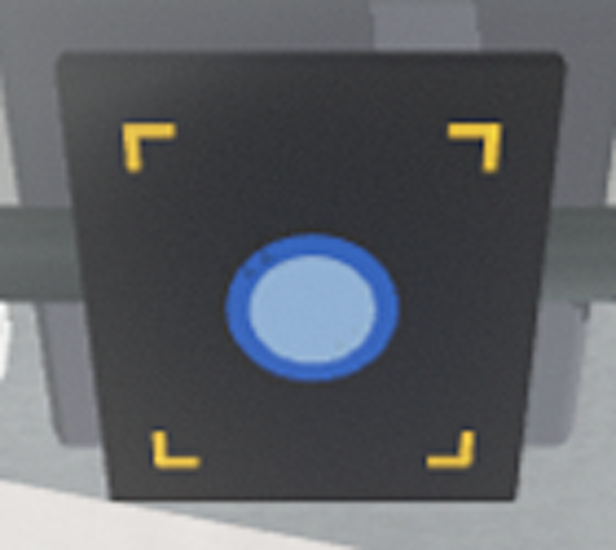

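Run:
```python
from h import *
goto([.47,-.02,.32],down(-.2))
```

```text
t 3.6 row [-0.1856, -0.1807, -0.7543] [-0.1312, 0.3142, 0.3778] minrows 6.8
```

Call:
jog_arm --rows '[[[-0.186,-0.181,-0.754,-0.131,0.314,0.378],[-0.186,-0.181,-0.754,-0.131,0.314,0.378],[-0.186,-0.181,-0.754,-0.131,0.314,0.378],[-0.186,-0.181,-0.754,-0.131,0.314,0.378],[-0.186,-0.181,-0.754,-0.131,0.314,0.378],[-0.186,-0.181,-0.754,-0.131,0.314,0.378],[-0.186,-0.181,-0.754,-0.131,0.314,0.378],[-0.186,-0.181,-0.754,-0.131,0.314,0.378],[-0.186,-0.181,-0.754,-0.131,0.314,0.378],[-0.186,-0.181,-0.754,-0.131,0.314,0.378]]]'

```text
t: 4.6
ee_pos: [0.4697, -0.0196, 0.3201]
tcp_rot: [-0.704, 0.069, -0.07, 0.704]
force: [0.3, 0.7, -0.3]
finger_gap: 0.0004
```

Run:
```python
from h import *
s=state();print(s['q'],s['ee_pos'],R.from_quat(s['tcp_rot']).as_matrix().round(3))
goto([.45,-.26,.32],down(-.2))
im=camera('wrist');cv2.imwrite('pics/w4.png',im[:,:,::-1]);np.savez('w4.npz',p=s['ee_pos'],q=s['tcp_rot'])
```

```text
[-2.91718169e-01  2.82898187e-01  1.77577154e+00  5.28903859e-04
  1.08178039e+00 -1.66529139e+00] [ 0.46966755 -0.01956388  0.32010255] [[ 0.981  0.001  0.196]
 [-0.196  0.     0.981]
 [ 0.001 -1.     0.   ]]
t 4.6 row [0.093, 0.0002, -0.7987] [-0.0002, 0.0013, 0.0006] minrows 4.8
```

View pics/w4.png

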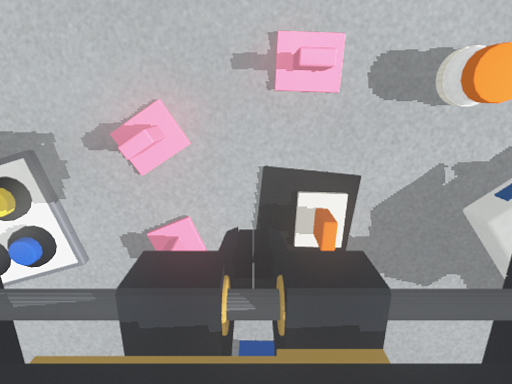

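Call:
jog_arm --rows '[[[0.24,0,-0.86,0,0,0],[0.24,0,-0.86,0,0,0],[0.24,0,-0.86,0,0,0],[0.24,0,-0.86,0,0,0],[0.24,0,-0.86,0,0,0],[0.24,0,-0.86,0,0,0],[0.24,0,-0.86,0,0,0],[0.24,0,-0.86,0,0,0]]]'

```text
t: 5.45
ee_pos: [0.4895, -0.2861, 0.3199]
tcp_rot: [-0.703, 0.069, -0.07, 0.704]
force: [0.6, -0.0, 0.4]
finger_gap: 0.0004
```

Run:
```python
from h import *
s=state();print(s['q'],s['ee_pos'])
im=camera('wrist');cv2.imwrite('pics/w5.png',im[:,:,::-1]);np.savez('w5.npz',p=s['ee_pos'],q=s['tcp_rot'])
im=cv2.imread('pics/w5.png');W=cal('wrist',s)
for n,h0,h1 in [('green',45,85),('yellow',20,35),('blue',100,125),('red',0,6)]:
    for p,a in blobs(im,h0,h1,130,60,60): print(n,p,a,onz(W,p,.034).round(4))
```

```text
[-7.35668648e-01  4.80368817e-01  1.48478823e+00  1.11169974e-03
  1.17615215e+00 -2.10943891e+00] [ 0.4894563  -0.2860627   0.31992021]
yellow [269.  125.6] 783 [ 0.4408 -0.2621  0.034 ]
yellow [224.1 302.9] 168 [ 0.6101 -0.3409  0.034 ]
yellow [333.4 356.5] 567 [ 0.7026 -0.2376  0.034 ]
yellow [117.5 359.6] 896 [ 0.6594 -0.474   0.034 ]
blue [284.9 182.9] 625 [ 0.4944 -0.2572  0.034 ]
blue [472.6 336.3] 1116 [ 0.705  -0.0861  0.034 ]
red [210.7 143.2] 734 [ 0.4457 -0.3153  0.034 ]
```

View pics/w5.png

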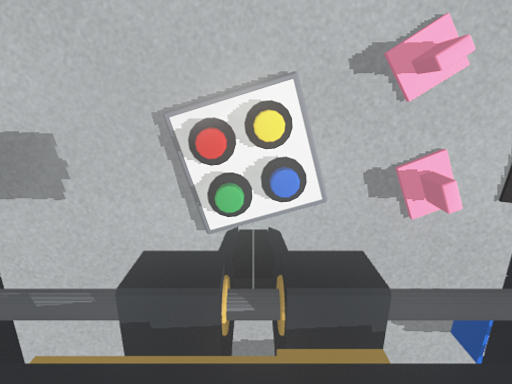

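Run:
```python
from h import *
goto([.4995,-.3104,.212])
goto([.4995,-.3104,.198])
print(state()['force'])
```

```text
t 5.5 row [0.0483, 0.3603, -0.075] [0.0, 0.0, 0.0] minrows 2.2
t 5.5 row [0.0483, 0.407, -0.075] [0.0, 0.0, 0.0] minrows 2.5
[0.76333522 0.08333843 0.53152246]
```

Call:
jog_arm --rows '[[[0.048,0.1,-0.075,0,0,0],[0.048,0.25,-0.075,0,0,0],[0.048,0.34,-0.075,0,0,0],[0.048,0.36,-0.075,0,0,0],[0.048,0.38,-0.075,0,0,0],[0.048,0.4,-0.075,0,0,0],[0.048,0.407,-0.075,0,0,0],[0.048,0.407,-0.075,0,0,0]]]'

```text
t: 6.3
ee_pos: [0.4997, -0.3103, 0.1989]
tcp_rot: [0.704, -0.069, 0.07, -0.704]
force: [1.2, 1.0, 2.2]
finger_gap: 0.0004
```

Run:
```python
from h import *
s=state();print(s['ee_pos'],s['force'])
goto([.4995,-.3104,.194])
```

```text
[ 0.49970024 -0.31030791  0.19886818] [1.21204384 1.01004656 2.20110565]
t 6.3 row [-0.0006, 0.0162, -0.0004] [0.0, 0.0, 0.0] minrows 0.1
```

Call:
jog_arm --rows '[[[0,0.01,0,0,0,0],[0,0.018,0,0,0,0],[0,0.02,0,0,0,0],[0,0.02,0,0,0,0]]]'

```text
t: 6.7
ee_pos: [0.4998, -0.3104, 0.1943]
tcp_rot: [0.704, -0.068, 0.07, -0.703]
force: [-3.5, 3.7, 15.1]
finger_gap: 0.0005
```

Run:
```python
from h import *
s=state();print(s['ee_pos'],s['force'])
im=camera('scene');cv2.imwrite('pics/s6.png',cv2.resize(im[150:230,80:180,::-1],None,fx=6,fy=6))
```

```text
[ 0.4998294  -0.31039441  0.19425629] [-3.51606342  3.69229137 15.11664547]
```

View pics/s6.png

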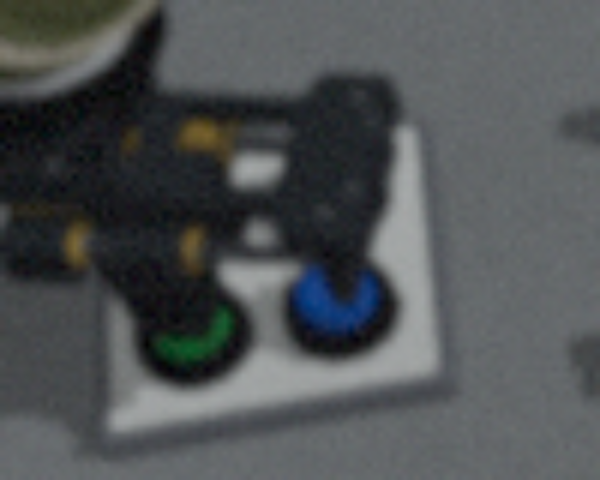

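Run:
```python
from h import *
s=state();R0=R.from_quat(s['tcp_rot'])
for p in ([.4995,-.3104,.222],[.4408,-.2621,.222],[.4408,-.2621,.206],[.4408,-.2621,.1935]): goto(p)
```

```text
t 6.75 row [-0.0008, -0.0923, -0.0002] [0.0, 0.0, 0.0] minrows 0.6
t 6.75 row [-0.2241, -0.0931, 0.1195] [0.0, 0.0, 0.0] minrows 1.6
t 6.75 row [-0.2243, -0.0397, 0.1195] [0.0, 0.0, 0.0] minrows 1.5
t 6.75 row [-0.2244, 0.0019, 0.1196] [0.0, 0.0, 0.0] minrows 1.5
```

Call:
jog_arm --rows '[[[0,-0.09,0,0,0,0],[0,-0.095,0,0,0,0],[-0.1,-0.095,0.06,0,0,0],[-0.224,-0.093,0.12,0,0,0],[-0.224,-0.093,0.12,0,0,0],[-0.224,-0.093,0.12,0,0,0],[-0.224,-0.05,0.12,0,0,0],[-0.224,-0.03,0.12,0,0,0],[-0.224,-0.015,0.12,0,0,0],[-0.224,-0.005,0.12,0,0,0],[-0.224,0.002,0.12,0,0,0],[-0.224,0.003,0.12,0,0,0],[-0.224,0.003,0.12,0,0,0]]]'

```text
t: 8.05
ee_pos: [0.4412, -0.2622, 0.1943]
tcp_rot: [0.704, -0.068, 0.071, -0.703]
force: [-4.0, 2.4, 14.9]
finger_gap: 0.0005
```

Run:
```python
from h import *
s=state();print(s['ee_pos'],s['force'])
for p in ([.4944,-.2572,.222],[.4944,-.2572,.1932]): goto(p)
```

```text
[ 0.44115439 -0.26218303  0.19425109] [-3.97546594  2.3918472  14.90559105]
t 8.05 row [0.1712, -0.0919, 0.0508] [0.0, 0.0, 0.0] minrows 1.2
t 8.05 row [0.1708, 0.0041, 0.0509] [0.0, 0.0, 0.0] minrows 1.1
```

Yellow bottomed the same way as green, with 15 N at the same height. Blue is next.

Call:
jog_arm --rows '[[[0,-0.09,0,0,0,0],[0,-0.095,0,0,0,0],[0.09,-0.095,0.03,0,0,0],[0.171,-0.093,0.05,0,0,0],[0.171,-0.093,0.05,0,0,0],[0.171,-0.093,0.05,0,0,0],[0.171,-0.05,0.05,0,0,0],[0.171,-0.03,0.05,0,0,0],[0.171,-0.015,0.05,0,0,0],[0.171,-0.005,0.05,0,0,0],[0.171,0.002,0.05,0,0,0],[0.171,0.003,0.05,0,0,0],[0.171,0.003,0.05,0,0,0]]]'

```text
t: 9.35
ee_pos: [0.4941, -0.2575, 0.1943]
tcp_rot: [0.704, -0.068, 0.07, -0.703]
force: [-8.0, 3.6, 11.5]
finger_gap: 0.0005
```

Run:
```python
from h import *
s=state();print(s['ee_pos'],s['force'])
# slide look pose : tab ~ (.527,.04,.03); yaw estimated from top crop
T=cal('top')
# slide plate corners in crop_t (3.8, off 70,140)
c=np.array([[588,230],[670,247],[647,346],[566,325]])/3.8+[70,140]
P=np.array([onz(T,p,.010) for p in c]);print(P.round(4));print(P.mean(0))
e=P[0]-P[3];print(np.degrees(np.arctan2(e[1],e[0])),np.linalg.norm(e));e=P[1]-P[2];print(np.degrees(np.arctan2(e[1],e[0])));e=P[0]-P[1];print(np.degrees(np.arctan2(-e[0],e[1])),np.linalg.norm(e))
goto([.494,-.257,.30]);
```

```text
[ 0.49410969 -0.25746088  0.19434181] [-8.00980165  3.60017083 11.50737072]
[[0.5639 0.0565 0.01  ]
 [0.5533 0.0054 0.01  ]
 [0.4919 0.0193 0.01  ]
 [0.5047 0.0694 0.01  ]]
[0.52841783 0.03763089 0.01      ]
-12.324066956873494 0.06059569424888795
-12.778402084141925
-11.723375959341297 0.05218820339806751
t 9.35 row [0.0003, -0.3522, 0.001] [0.0, 0.0, 0.0] minrows 2.1
```

Run:
```python
from h import *
goto([.545,.035,.31],down(np.radians(-12.3)))
```

```text
t 9.35 row [-0.0223, -0.3869, 0.9888] [0.0006, 0.0094, 0.0014] minrows 6.4
```

Call:
jog_arm --rows '[[[0,-0.15,0,0,0,0],[0,-0.3,0,0,0,0],[-0.022,-0.387,0.2,0,0.009,0],[-0.022,-0.387,0.989,0,0.009,0],[-0.022,-0.387,0.989,0,0.009,0.001],[-0.022,-0.387,0.989,0,0.009,0.001],[-0.022,-0.387,0.989,0,0.009,0.001],[-0.022,-0.387,0.989,0,0.009,0.001],[-0.022,-0.387,0.989,0,0.009,0.001],[-0.022,-0.387,0.989,0,0.009,0.001],[-0.022,-0.387,0.989,0,0.009,0.001]]]' --hand 0.6

```text
t: 10.45
ee_pos: [0.5451, 0.0341, 0.31]
tcp_rot: [0.704, -0.076, 0.076, -0.703]
force: [-0.3, -1.0, -0.1]
finger_gap: 0.0529
```

Run:
```python
from h import *
s=state();print(s['t'],s['ee_pos'],s['joint_vel'].round(3),s['finger_gap'])
im=camera('wrist');cv2.imwrite('pics/w7.png',im[:,:,::-1]);np.savez('w7.npz',p=s['ee_pos'],q=s['tcp_rot'])
print(blobs(cv2.imread('pics/w7.png'),5,18,150,80,50))
im=camera('top');cv2.imwrite('pics/t7.png',im[:,:,::-1])
```

```text
10.45 [0.54510148 0.03411155 0.30996688] [-0.017 -0.001  0.001  0.001  0.001  0.003] 0.0529412763743595
[(array([420.8,   4. ]), np.int32(373)), (array([255.8, 170.2]), np.int32(561))]
```

View pics/w7.png

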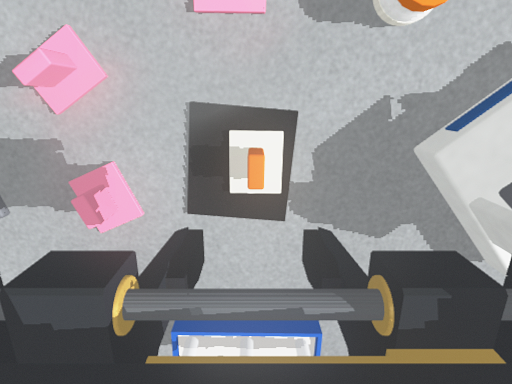

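View pics/t7.png

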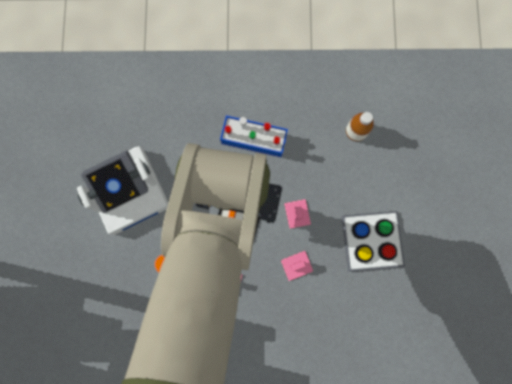

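Run:
```python
from h import *
im=cv2.imread('pics/w7.png');cv2.imwrite('pics/w7c.png',cv2.resize(im[120:205,215:300],None,fx=7,fy=7,interpolation=cv2.INTER_CUBIC))
```

```text
(no output)
```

View pics/w7c.png

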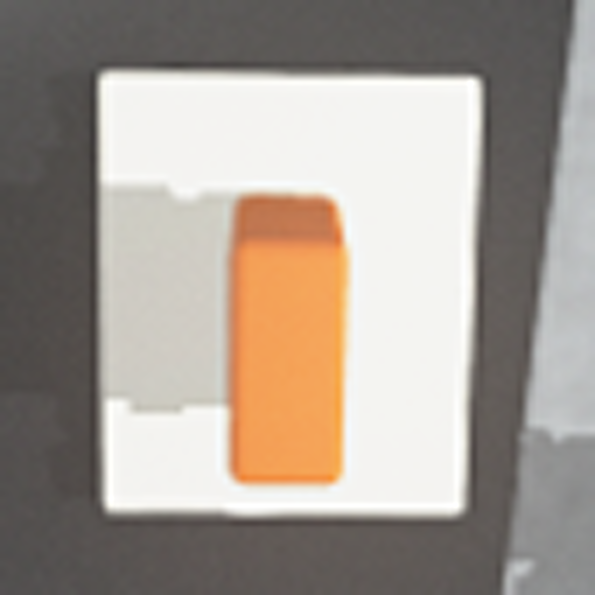

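Run:
```python
from h import *
d=np.load('w7.npz');W=cal('wrist',dict(ee_pos=d['p'],tcp_rot=d['q']))
f=lambda c:np.array(c)/7.+[215,120]-.43
P=np.array([onz(W,p,.010) for p in f([[99,71],[482,77],[466,516],[105,512]])]);print(P.round(4),P.mean(0))
ang=lambda e:np.degrees(np.arctan2(e[1],e[0])).round(2)
print(ang(P[3]-P[0]),ang(P[2]-P[1]),ang(P[1]-P[0])-90,ang(P[2]-P[3])-90,[np.linalg.norm(P[i]-P[(i+1)%4]).round(4) for i in range(4)])
Q=np.array([onz(W,p,.048) for p in f([[233,242],[347,242],[342,485],[231,485]])]);print(Q.round(4),Q.mean(0),ang(Q[3]-Q[0]),ang(Q[2]-Q[1]),np.linalg.norm(Q[3]-Q[0]))
```

```text
[[0.4938 0.0219 0.01  ]
 [0.5053 0.0708 0.01  ]
 [0.5642 0.0575 0.01  ]
 [0.5529 0.0084 0.01  ]] [0.52907025 0.0396481  0.01      ]
-12.87 -12.76 -13.209999999999994 -12.980000000000004 [np.float64(0.0502), np.float64(0.0604), np.float64(0.0503), np.float64(0.0606)]
[[0.5131 0.0363 0.048 ]
 [0.5159 0.0492 0.048 ]
 [0.5446 0.0426 0.048 ]
 [0.5418 0.0296 0.048 ]] [0.52886873 0.03941015 0.048     ] -13.07 -12.87 0.029442346042825706
```

Run:
```python
from h import *
goto([.529,.0395,.179],down(np.radians(-12.95)))
```

```text
t 10.55 row [-0.0568, 0.4366, 0.0078] [0.0007, 0.0051, 0.0004] minrows 2.6
```

Call:
jog_arm --rows '[[[-0.057,0.1,0.008,0.001,0.005,0],[-0.057,0.2,0.008,0.001,0.005,0],[-0.057,0.3,0.008,0.001,0.005,0],[-0.057,0.38,0.008,0.001,0.005,0],[-0.057,0.42,0.008,0.001,0.005,0],[-0.057,0.437,0.008,0.001,0.005,0],[-0.057,0.437,0.008,0.001,0.005,0],[-0.057,0.437,0.008,0.001,0.005,0]]]'

```text
t: 11.35
ee_pos: [0.5293, 0.0393, 0.1799]
tcp_rot: [-0.702, 0.079, -0.081, 0.703]
force: [1.0, -0.3, -0.5]
finger_gap: 0.0527
```

Call:
jog_arm --rows '[[[0,0,0,0,0,0],[0,0,0,0,0,0],[0,0,0,0,0,0],[0,0,0,0,0,0],[0,0,0,0,0,0],[0,0,0,0,0,0],[0,0,0,0,0,0],[0,0,0,0,0,0]]]' --hand 0 --newtons 25

```text
t: 12.15
ee_pos: [0.5293, 0.0394, 0.1799]
tcp_rot: [-0.702, 0.079, -0.081, 0.703]
force: [-1.0, -0.1, 1.1]
finger_gap: 0.0141
```

Run:
```python
from h import *
s=state();print(s['t'],s['ee_pos'],s['force'],s['finger_gap'],R.from_quat(s['tcp_rot']).as_matrix().round(3))
np.savez('grasp.npz',p=s['ee_pos'],q=s['tcp_rot'])
```

```text
12.15 [0.52934161 0.0393534  0.17994119] [-0.97482036 -0.06108176  1.11724198] 0.014125427836516088 [[ 0.975  0.003  0.224]
 [-0.224  0.     0.975]
 [ 0.003 -1.     0.001]]
```

Call:
jog_arm --rows '[[[0,-0.1,0,0,0,0],[0,-0.2,0,0,0,0],[0,-0.3,0,0,0,0],[0,-0.4,0,0,0,0],[0,-0.5,0,0,0,0],[0,-0.58,0,0,0,0],[0,-0.58,0,0,0,0],[0,-0.58,0,0,0,0]]]'

```text
t: 12.95
ee_pos: [0.5287, 0.0393, 0.3531]
tcp_rot: [-0.702, 0.079, -0.08, 0.703]
force: [-0.4, 0.0, -1.4]
finger_gap: 0.0139
```

Run:
```python
from h import *
s=state();print(s['t'],s['ee_pos'],s['force'],s['finger_gap'])
A=tilted(np.radians(26.5),np.radians(25.05))
goto(np.array([.5803,.2869,.128])-A[:,1]*(.176+.07),A)
im=camera('wrist');cv2.imwrite('pics/w8.png',im[:,:,::-1])
```

```text
12.95 [0.52868289 0.03932589 0.35306226] [-0.44463661  0.00775772 -1.39735845] 0.013868757242080698
t 12.95 row [-0.2854, 0.0073, 0.6222] [0.0752, -0.3387, -0.2089] minrows 5.4
```

View pics/w8.png

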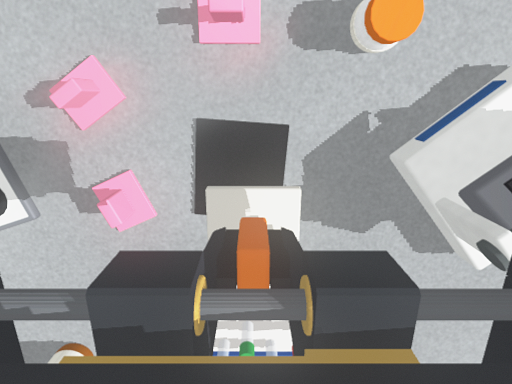

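Call:
jog_arm --rows '[[[-0.07,0,0.15,0.019,-0.085,-0.052],[-0.14,0,0.3,0.038,-0.17,-0.104],[-0.21,0.005,0.45,0.056,-0.254,-0.157],[-0.285,0.007,0.622,0.075,-0.339,-0.209],[-0.285,0.007,0.622,0.075,-0.339,-0.209],[-0.285,0.007,0.622,0.075,-0.339,-0.209],[-0.285,0.007,0.622,0.075,-0.339,-0.209],[-0.285,0.007,0.622,0.075,-0.339,-0.209],[-0.285,0.007,0.622,0.075,-0.339,-0.209]]]'

```text
t: 13.9
ee_pos: [0.4873, 0.24, 0.3499]
tcp_rot: [-0.637, -0.306, 0.009, 0.707]
force: [-0.1, -0.1, -1.0]
finger_gap: 0.0138
```

Run:
```python
from h import *
s=state();print(s['t'],s['q'].round(2),s['ee_pos'],s['force'],s['finger_gap'])
A=tilted(np.radians(26.5),np.radians(25.05))
goto(np.array([.5803,.2869,.128])-A[:,1]*(.176+.01),A)
im=camera('wrist');cv2.imwrite('pics/w9.png',im[:,:,::-1]);
K=calibration('wrist');W=cal('wrist',s)
Rt=R.from_quat(s['tcp_rot']).as_matrix()
for v in ([-.03,.170,-.025],[-.03,.170,.025],[-.03,.176,-.025],[-.03,.176,.025]): print(proj(W,s['ee_pos']+Rt@v).round(1))
im=cv2.imread('pics/w9.png');cv2.imwrite('pics/w9c.png',cv2.resize(im[110:260,180:325],None,fx=4,fy=4,interpolation=cv2.INTER_CUBIC))
im=camera('scene');cv2.imwrite('pics/s9.png',cv2.resize(im[80:260,330:470,::-1],None,fx=3.3,fy=3.3))
```

```text
13.9 [ 0.23  0.34  1.64  0.15  0.75 -1.89] [0.48732088 0.23999031 0.34985319] [-0.14795206 -0.07763264 -1.04918813] 0.013843098618569518
t 13.9 row [0.0019, 0.1969, 0.0016] [-0.0001, -0.0008, -0.0014] minrows 1.2
[205.1 188.2]
[300.7 188.2]
[206.7 185.1]
[299.1 185. ]
```

View pics/w9c.png

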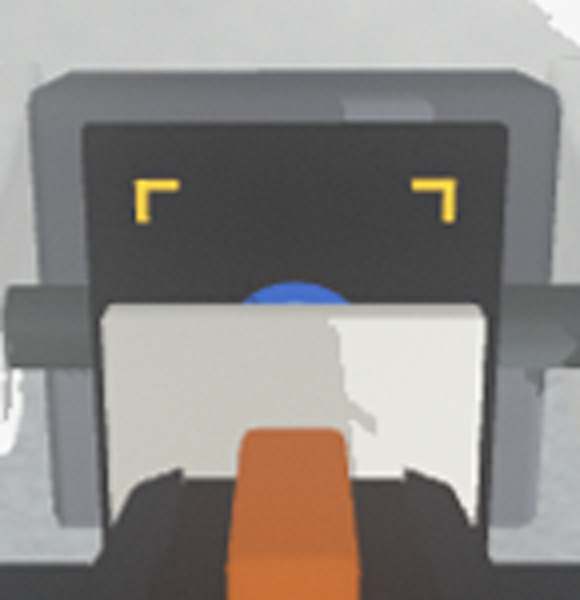

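View pics/s9.png

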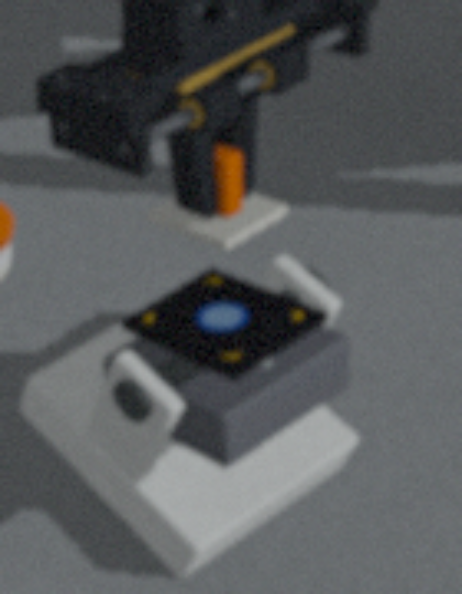

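Call:
jog_arm --rows '[[[0,0.06,0,0,0,0],[0.002,0.12,0.002,0,-0.001,-0.001],[0.002,0.17,0.002,0,-0.001,-0.001],[0.002,0.197,0.002,0,-0.001,-0.001],[0.002,0.197,0.002,0,-0.001,-0.001],[0.002,0.197,0.002,0,-0.001,-0.001]]]'

```text
t: 14.6
ee_pos: [0.5099, 0.2519, 0.2972]
tcp_rot: [-0.637, -0.308, 0.009, 0.707]
force: [0.8, 0.1, -0.9]
finger_gap: 0.0134
```

Run:
```python
from h import *
s=state();print(s['t'],s['ee_pos'],s['force'],s['finger_gap'])
A=tilted(np.radians(26.5),np.radians(25.05))
Rt=R.from_quat(s['tcp_rot']).as_matrix();print((A.T@Rt).round(4))
print('off face', A.T@(s['ee_pos']-np.array([.5803,.2869,.128])))
for d in (0.01,0,-.006): goto(np.array([.5803,.2869,.128])-A[:,1]*(.176+d),A)
im=camera('wrist');cv2.imwrite('pics/w10.png',im[:,:,::-1]);
im=cv2.imread('pics/w10.png');cv2.imwrite('pics/w10c.png',cv2.resize(im[110:260,180:325],None,fx=4,fy=4,interpolation=cv2.INTER_CUBIC))
im=camera('scene');cv2.imwrite('pics/s10.png',cv2.resize(im[80:260,330:470,::-1],None,fx=3.3,fy=3.3))
```

```text
14.6 [0.50989248 0.25193474 0.29724774] [ 0.7550027   0.07091997 -0.85399258] 0.01338294277135113
[[ 1.e+00  5.e-04 -9.e-04]
 [-5.e-04  1.e+00 -1.e-04]
 [ 9.e-04  1.e-04  1.e+00]]
off face [ 4.43790510e-04 -1.86612902e-01  1.24066951e-04]
t 14.6 row [-0.0015, 0.002, -0.0004] [-0.0001, 0.0004, 0.0002] minrows 0.0
t 14.6 row [-0.0015, 0.0354, -0.0004] [-0.0001, 0.0004, 0.0002] minrows 0.2
t 14.6 row [-0.0015, 0.0554, -0.0004] [-0.0001, 0.0004, 0.0002] minrows 0.3
```

View pics/w10c.png

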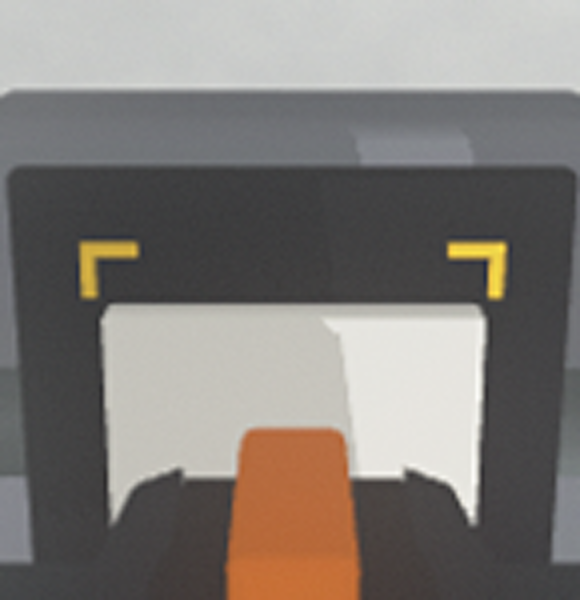

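View pics/s10.png

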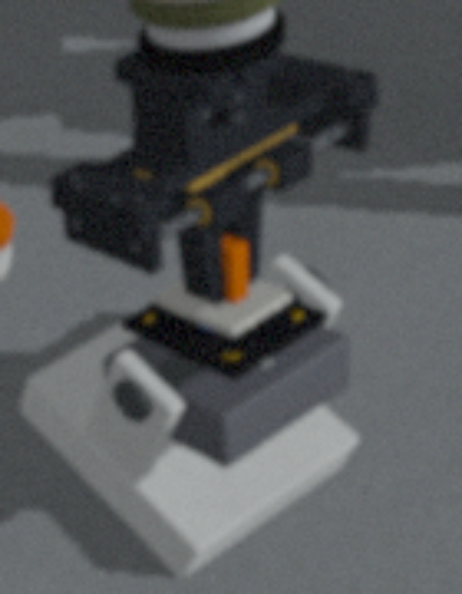

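Call:
jog_arm --rows '[[[-0.001,0.01,0,0,0,0],[-0.001,0.02,0,0,0,0],[-0.001,0.028,0,0,0,0],[-0.001,0.036,0,0,0,0],[-0.001,0.042,0,0,0,0],[-0.001,0.042,0,0,0,0],[-0.001,0.042,0,0,0,0]]]'

```text
t: 15.4
ee_pos: [0.5143, 0.2542, 0.2861]
tcp_rot: [-0.637, -0.308, 0.009, 0.707]
force: [-0.9, -0.7, 0.8]
finger_gap: 0.0137
```

```bash
cat > chk.py <<'E'
from h import *
A=tilted(np.radians(26.5),np.radians(25.05))
s=state();print(s['t'],s['finger_gap'],s['joint_vel'].round(3))
Rt=R.from_quat(s['tcp_rot']).as_matrix();print('relrot',R.from_matrix(A.T@Rt).as_rotvec().round(4))
print('pos',(A.T@(s['ee_pos']-np.array([.5803,.2869,.128]))).round(4),'F in face frame',(A.T@s['force']).round(2),'tq',(A.T@s['torque']).round(3))
E
python3 chk.py
```

```text
15.4 0.013699084616443159 [-0.001  0.     0.     0.001 -0.002  0.   ]
relrot [-0.     -0.0011 -0.001 ]
pos [ 3.000e-04 -1.744e-01  1.000e-04] F in face frame [-0.66 -1.14 -0.23] tq [ 0.056 -0.018  0.427]
```

Call:
jog_arm --rows '[[[-0.001,0.004,0,0,0,0],[-0.001,0.008,0,0,0,0],[-0.001,0.012,0,0,0,0],[-0.001,0.014,0,0,0,0],[-0.001,0.014,0,0,0,0],[-0.001,0.014,0,0,0,0],[-0.001,0.014,0,0,0,0]]]'

```text
t: 16.1
ee_pos: [0.5157, 0.2549, 0.2826]
tcp_rot: [-0.637, -0.308, 0.009, 0.707]
force: [-4.0, -1.6, 6.4]
finger_gap: 0.0138
```

```bash
python3 chk.py
python3 - <<'E'
from h import *
im=camera('wrist');cv2.imwrite('pics/w11.png',im[:,:,::-1]);
im=cv2.imread('pics/w11.png');cv2.imwrite('pics/w11c.png',cv2.resize(im[110:260,180:325],None,fx=4,fy=4,interpolation=cv2.INTER_CUBIC))
im=camera('scene');cv2.imwrite('pics/s11.png',cv2.resize(im[80:260,330:470,::-1],None,fx=3.3,fy=3.3))
E
```

```text
16.1 0.013764925644930861 [ 0.002  0.001  0.001 -0.     0.002  0.001]
relrot [-0.0001 -0.0012 -0.0016]
pos [ 1.000e-04 -1.706e-01  2.000e-04] F in face frame [-1.21 -7.62  0.32] tq [0.068 0.04  0.392]
```

View pics/w11c.png

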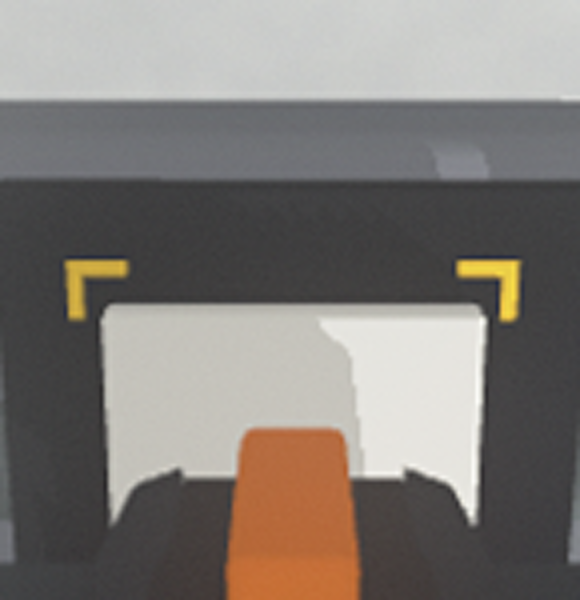

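View pics/s11.png

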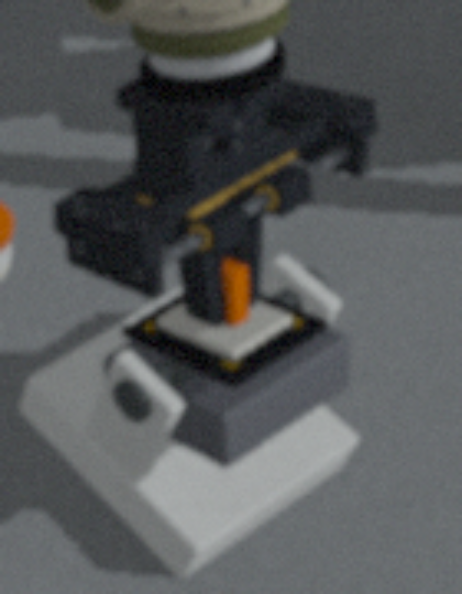

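Run:
```python
from h import *
A=tilted(np.radians(26.5),np.radians(25.05));W0=np.array([.5803,.2869,.128]);n=-A[:,1]
s=state();K,M=cal('wrist',s);Mi=np.linalg.inv(M)
def onface(c,depth):
    p=np.array(c)/4.+[180,110]-.37
    d=Mi[:3,:3]@np.linalg.inv(K)@np.array([*p,1.]);o=Mi[:3,3]
    P0=W0-n*depth;l=n@(P0-o)/(n@d);return (A.T@(o+l*d-P0))[[0,2]]*1000
for c in ([66,261],[519,261],[127,261],[66,320],[103,305],[484,305]): print(c,onface(c,.0055).round(1))
```

```text
[66, 261] [-35.2 -30.3]
[519, 261] [-35.2  30.4]
[127, 261] [-35.2 -22.1]
[66, 320] [-26.9 -30.8]
[103, 305] [-29.  -25.6]
[484, 305] [-29.1  26. ]
```

The slide sits centred between the corner marks: in the zoomed crop, the front marks are at columns 66 and 519 and the plate edges at 103 and 484. The push is about 8 N. One last look at the keys and bystanders before handing in.

```bash
python3 - <<'E'
from h import *
im=camera('top');cv2.imwrite('pics/t12.png',im[:,:,::-1])
E
python3 chk.py
```

```text
16.25 0.013664142012742438 [ 0.001 -0.     0.001 -0.001 -0.001  0.001]
relrot [-0.0001 -0.0012 -0.0017]
pos [ 0.0002 -0.1706  0.0002] F in face frame [-1.58 -7.56  0.17] tq [0.095 0.067 0.453]
```

View pics/t12.png

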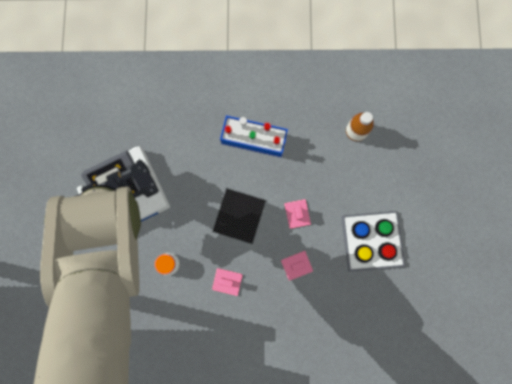

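The top view shows the rack (254,135), bottle (361,126) and pot (166,264) where they started, and the pad empty. The arm is still, so I'm handing in.

```bash
python3 -c "
from station import *
print(hand_in())"
```

```text
the job is handed in; nothing more can be done
None
```

I pressed green, yellow and blue in that order, then gripped the white slide by its orange tab and pushed it flush against the reader face. I handed it in while still holding it there, at about 16.3 s. The hand-in gave no verdict.

- **Keys:** Each key bottomed out at the same tool height, with 11–15 N on the tool. The red key was never touched. The last top view shows no key visibly held down.
- **Reader face:** Two wrist views and the top view together gave a slope of 25.05° and a yaw of 26.5°. The fit error was 0.35 px. Individual fits ranged from 24.8° to 25.2°; rougher two-camera checks before that were up to 4° off.
- **Final position:** The gripper matches the fitted face to about 0.002 rad. The slide is centred to about 1 mm up the slope and 0.3 mm across.
- **Push:** The force reading is 7.6 N, or about 8.5 N allowing for the slide's weight. That means the face is pushed in about 5.2–5.7 mm. The moment at the wrist hardly changed as the push built up, so the slide is seated flat and not on one edge.
- **Grip and surroundings:** The fingers read 13.7 mm on the 14 mm tab, gripping at 25 N, and the arm is still. The rack, bottle and pot are where they started in the last top view.

No final check failed.

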